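Rack a donated tile and open the safety-capped cleaner

ROBOT

A 7-joint arm with a two-finger parallel gripper is mounted at the origin on the work surface. World frame = base frame: x ahead of the robot, y to its left, z up, the work surface at z = 0. Lengths are in m, angles in degrees, forces in N, time in s.
With the tool pointing down it reaches from about 0.425 to 0.975 m from the base axis. Payload 16.7 kg.
Tool frame: the origin (TCP) lies midway between the tips of the shut fingers; the grasp point (between the pads) lies robot.grip_depth behind it (robot.grip_depth is the distance from the TCP to the grasp point, in m); z points along the fingers, y is the line along which they close (so a half turn about z gives the same grasp; the last joint's range is limited). The gripper opens to 85 mm and grips with 20 to 120 N. Pads are 22 mm wide; open, the fingers measure 114 mm over their backs; the gripper's body (76 mm by 85 mm) begins 54 mm behind the grasp point. The pads swing forward as they close: fully open they stand 13 mm farther back than shut.
Start: joints at [57.095, 24.414, 4.234, 92.017, -1.954, 63.644, -3.845], TCP at [0.278, -0.615, 0.231] pointing down, gripper open.
Joint ranges: [-163.25, 163.25], [-28.42, 122.38], [-70.27, 78.77], [12.13, 141.07], [-58.53, 238.53], [9.26, 117.41], [-156.51, 156.51]. Speed limits (degrees/s): [108.29, 108.29, 136.94, 136.94, 172.46, 172.46, 172.46].

INTERFACE

Orientations are given as a 3x3 rotation matrix whose columns are the frame's x, y, z axes.
In Python, from workcell import robot gives the robot as it stands.
- The arm moves only by the tool move_arm, never from a script. Its arguments are lists of equal length, an entry for each row: "slide": the shift along the world's x, y, z in mm, a list of three; "angular": the turn, a rotation vector about the world's x, y, z in rad, a list of three; "hand": the opening, from 0 (shut) to 1 (fully open). In form: {"slide": [[dx, dy, dz], ...], "angular": [[wx, wy, wz], ...], "hand": [hand, ...]}. A call has 1 to 20 rows; each row is the pose to reach, as a shift and turn from the pose commanded when the call began; what a row does not reach only later rows make up. A row lasts 1/12 s, in which the tool goes at most 41.7 mm and 7.16 degrees, less where a joint would pass 70% of its speed; a pose out of reach is approached as far as the arm can. A call with a gripper value outside its range is refused whole. The fingers move at their own pace and stop on an object; "force" is the grip in N (left out, the last holds). Time passes only in rows, so rows that repeat a pose let the fingers close. It gives the time, the measured TCP pose, the force, the opening and the grip force at its end, in the units of the state.
- robot.state(): the state, without advancing time (a new reading comes with each control period).
- robot.snapshot(name): name is "scene" or "side" or "wrist"; returns a dict with "image" (420x560x3 uint8, red, green, blue), "K" (3x3 intrinsics, pixels), "position" and "rotation" of the camera in the world. Camera axes: x right, y up, looking along -z (the intrinsics and any distortion apply to the point x, -y, -z); pixel columns grow to the right and rows downward; lengths in m; the calibration is good to about 2 mm. A picture is of the moment at which its call begins. There is no depth.
- robot.hand_in(): hands the job in; it is judged then, once.
Trained networks look in the newest picture that a camera, given by its name, has taken for a name from the list of things; names that differ only in an ending like _2 or _b are one class to them, and where a whole thing is asked for, a point or a joint stands for the part that bears it (a point fixed in the world has none). Each returns a list of dicts, best first, with "score" (0 to 1); they miss things now and then, are a little off and sometimes report something else, mostly with a low value. They report only what shows in the picture. A call takes as long as a camera call. They do not tell look-alikes from the thing itself.
- robot.search_frame(camera, target): "xyz" ([x, y, z] in m, in world coordinates, good to about 4 mm: the middle of the surface that is visible of it).
- robot.outline_of(camera, target): "pixels" (420x560 bool, what is visible of it).
The state is a dict: "time": time; "joint_positions": joint angles; "joint_velocities": joint speeds; "joint_efforts": joint torques, N m; "tool_pos": TCP position; "tool_rot": TCP orientation; "contact_force": force on the tool from outside, world axes, zero at the start; "moment": the same for the moment, N m; "grip_width": finger opening in m; "grip_force": force on a finger pad.
Only numpy, scipy, OpenCV 4.12 (cv2) and the standard library are available. Lean on these libraries where they do the work, as an engineer would, in place of code of your own. Each camera call takes 0.05 s, during which the arm holds its last target. There are 200 camera calls.

TASK

Get the donated tile ready for washing in the second-hand shop: lift the blue-flowered tile off its sloping display stand, stand it on edge in one of the two empty slots of the wooden rack, right down on the slot's floor and about centred along it, and let go of it without dropping it. Then open the cleaner jug: press its red safety cap down against the spring, keep it pressed while you turn it anticlockwise (seen from above) by about a sixth of a turn, and lift it straight off. Finish while holding the cap still and level in the gripper, about 6 cm clear above the jug's mouth; leave the other tile, the mug and the candlestick where they are.

Things in the scene. Friction and masses are not known exactly. Their poses are not given: they have to be found in the camera images.
- tile_center (a point): Centre of the loose white tile with a blue flower: 9 mm thick (its x, normal of the flowered face), 90 mm wide (y), 110 mm tall (z), 0.13 to 0.25 kg. At the start it leans on the display stand, its z running up the slope, 22 degrees from vertical, top edge tipped to the stand's -x (towards the robot). Pinch it across its thickness near the top edge.
- tile: The same tile; origin at the middle of its lower 90 mm edge (55 mm below its centre along its z).
- easel: Fixed wooden display stand; origin on the table below the middle of the tile's lower edge, which starts 22 mm up. A sloping board supports the lower 50 mm of the tile's back (-x side); the upper 60 mm is free on both sides. An 8 mm lip stands 2.5 mm in front of the lower edge: draw the tile out upwards along its slope.
- rack: Fixed wooden rack, 130 (x) by 110 (y) by 50 mm high; origin under its centre, on the table. Three slots run along y, centred at x = -40, 0, +40 mm, each 15 mm wide, 100 mm long between solid wooden bars, floor at z = 12 mm, walls up to z = 50 mm. The slot at -40 mm holds the other tile; 0 and +40 mm are empty. Standing in a slot on its 90 mm edge, the tile has its centre at z = 67 mm.
- tile2_center (a point): Centre of the other tile, terracotta, 9 x 90 x 70 mm, loose, standing upright in the rack's slot at x = -40 mm. To be left alone.
- jug: Blue cleaner jug fixed in a grey holder (144 mm disc), body 110 mm across, carrying handle at its +y side; origin on the table on the jug's axis, z up. Its shoulder slopes from 55 mm radius at z = 95 mm to 30 mm radius at z = 112 mm; the mouth is at z = 150 mm. Cap lugs sit in notches of the neck; a clockwise turn is blocked.
- cap_center (a point): Centre of the loose red ribbed cap, 40 g, 56 mm diameter, 34 mm high, z up its axis; grip it by its sides. Closed: on the jug's axis at z = 146 mm (top 163, rim 129), its x along the jug's x within 6 degrees. Press it down 4 to 7 mm (hard stop 7.2) and, still pressed, turn it anticlockwise from above by 60 degrees; it lifts off between 38 and 82 degrees.
- cap: The same cap; origin at the centre of its rim plane (17 mm below its centre).
- seal (a joint): Spring seal in the jug's mouth that pushes the cap up: 0 with the cap closed, grows as the cap is pressed down (m), about 0.0072 at the hard stop, about -0.002 when the cap is off. It pushes with about 5 N at 0 and 1.2 N more for each mm, so 10 N to free the lugs at 4 mm and 14 N at the stop.
- mug: Blue ceramic mug, 76 mm across, 85 mm high, loose, origin under its centre; beyond the work. To be left alone.
- candlestick: Brass candlestick, 72 mm foot, 112 mm high, loose, origin under its centre; beyond the work. To be left alone.
Mind the look-alikes: they are no part of the job. Leave any yellow look-alike of the tile alone. Of the things that look like the cap, the smaller one is meant.

How it is judged (in metres and radians):
On the way, in this order (a step that is already met when the one before it is completed fails the run):
1. the tile stands on edge in an empty slot of the rack, down on its floor, and is let go ((x of tile_center in the frame of rack between -0.008 and 0.008 m or x of tile_center in the frame of rack between 0.032 and 0.048 m) and y of tile_center in the frame of rack between -0.025 and 0.025 m and z of tile_center in the frame of rack between 0.05 and 0.071 m and angle between the x axis of tile_center and the x axis of rack, either way round below 0.25 rad and contact force between the fingers and tile below 0.1 N and linear speed of tile below 0.05 m/s), for 0.2 s.
2. the cap is pressed down at least 3.5 mm while still at its closed angle (value of joint seal above 0.0035 m and angle between the x axis of cap_center and the x axis of jug, either way round below 0.25 rad), for 0.05 s.
3. the cap has been turned clear of the notches while still down on the neck (angle between the x axis of cap_center and the x axis of jug, either way round above 0.58 rad and z of cap_center in the frame of jug below 0.1475 m and horizontal distance between cap_center and jug below 0.006 m), for 0.05 s.
At the end, for the whole second after the job is handed in: Tile on edge in an empty rack slot (8 mm across, 25 mm along, centre under 71 mm up, square within 0.25 rad), at rest, untouched by the fingers. Fingers hold the cap still, level within 0.35 rad, within 30 mm of the jug axis, its rim 30 to 123 mm above the mouth, not touching the jug (all of step 1 and z of cap_center in the frame of jug between 0.197 and 0.29 m and horizontal distance between cap_center and jug below 0.03 m and angle between cap_center's own z axis and vertical below 0.35 rad and linear speed of cap below 0.05 m/s and contact force between cap and jug below 0.1 N and contact force between the fingers and cap above 1 N); the arm keeps its last pose, push and grip.
It fails at once if another object is disturbed: the other tile moved over 15 mm, the mug or the candlestick over 20 mm (distance of tile2_center from where it was at the start of the episode above 0.015 m or distance of any of mug, candlestick from where it was at the start of the episode above 0.02 m).
It fails at once if the tile is dropped (falls faster than 0.6 m/s out of the gripper) (linear speed of tile above 0.6 m/s and contact force between the fingers and tile below 0.1 N).
It also fails if it takes over 48 s, if anything falls off the work surface, if the arm or the gripper's body presses on something with over 40 N, if the wrist force passes 120 N, or if a joint passes its speed limit or range.

## Working session

There is one attempt and no reset: what is moved stays moved. The work goes in short steps, Python scripts to look and compute and a tool call to move; the robot and the scene stay as the last step left them, time stands still between calls to the robot, and variables do not carry over. Pictures are saved under pics/ and viewed, at most 10 in all, crops included, and the job is handed in when it is done.

Besides the shell and the picture viewer there is one more tool, called as name(argument=value, ...) on one line, values as JSON. move_arm: Moves the arm, as the interface text tells. Its arguments: {"type":"object","properties":{"slide":{"type":"array"},"angular":{"type":"array"},"hand":{"type":"array"},"force":{"type":"number"}},"required":["slide","angular","hand"]}

```bash
mkdir -p pics; ls; python3 - <<'E'
from workcell import robot
import cv2,numpy as np
print(robot.grip_depth); s=robot.state(); print(s['time'],s['tool_pos'],s['tool_rot'],s['grip_width'])
ims=[]
for c in ['scene','side']:
    d=robot.snapshot(c); im=d['image'][:,:,::-1].copy()
    print(c,d['K'],d['position'],d['rotation'])
    cv2.imwrite(f'pics/{c}0.png',cv2.resize(im,(784,588)))
    for t in ['tile','easel','rack','tile2_center','jug','cap','mug','candlestick']:
        for r in robot.search_frame(c,t): print(c,t,round(r['score'],2),np.round(r['xyz'],3))
E
```

```text
pics
0.0187
0.0 [ 0.27799623 -0.61465151  0.23061209] [[ 9.11136786e-01  4.12103580e-01 -6.30108279e-04]
 [ 4.12104049e-01 -9.11136079e-01  1.13932517e-03]
 [-1.04594404e-04 -1.29775125e-03 -9.99999152e-01]] 0.08525996412166865
scene [[460.12300951   0.         275.81618496]
 [  0.         460.12300951 205.01064147]
 [  0.           0.           1.        ]] [1.62554551 0.261986   0.80933215] [[-0.15774818 -0.54223212  0.82528773]
 [ 0.98745621 -0.09234327  0.12807404]
 [ 0.00676391  0.83513894  0.54999745]]
scene tile 0.77 [0.513 0.411 0.007]
scene tile 0.57 [0.521 0.231 0.079]
scene easel 0.86 [0.553 0.237 0.008]
scene easel 0.46 [0.523 0.223 0.078]
scene rack 0.6 [0.578 0.02  0.042]
scene tile2_center 0.85 [0.498 0.01  0.063]
scene tile2_center 0.68 [ 0.622 -0.214  0.057]
scene jug 0.71 [ 0.622 -0.215  0.055]
scene jug 0.41 [ 0.781 -0.07   0.054]
scene cap 0.48 [ 0.403 -0.275  0.04 ]
scene mug 0.94 [ 0.778 -0.07   0.055]
scene mug 0.32 [ 0.599 -0.23   0.16 ]
scene mug 0.2 [ 0.622 -0.212  0.056]
scene candlestick 0.76 [0.757 0.096 0.018]
side [[388.66219853   0.         281.99631952]
 [  0.         388.66219853 215.97748415]
 [  0.           0.           1.        ]] [0.22173785 0.74208242 0.65945318] [[-0.88443188  0.26399006 -0.38482399]
 [-0.46629834 -0.53279018  0.70618728]
 [-0.01860402  0.80401733  0.59431475]]
side tile 0.89 [0.51  0.255 0.101]
side tile 0.79 [0.507 0.42  0.01 ]
side easel 0.6 [0.505 0.248 0.011]
side rack 0.84 [0.534 0.039 0.028]
side tile2_center 0.75 [0.497 0.036 0.066]
side jug 0.9 [ 0.563 -0.192  0.065]
side jug 0.5 [0.508 0.254 0.103]
side jug 0.27 [ 0.579 -0.219  0.16 ]
side cap 0.78 [ 0.578 -0.222  0.157]
side cap 0.7 [ 0.401 -0.282  0.04 ]
side mug 0.7 [ 0.743 -0.059  0.054]
side candlestick 0.77 [0.743 0.105 0.019]
```

View pics/scene0.png

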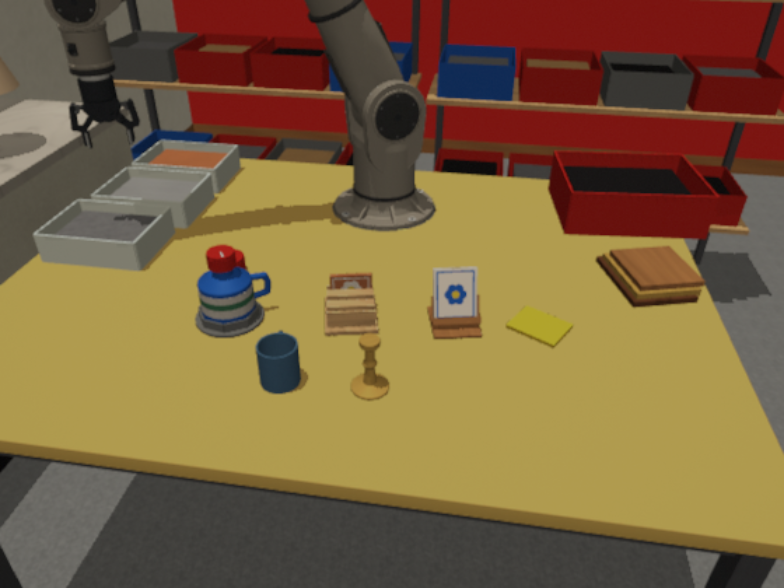

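View pics/side0.png

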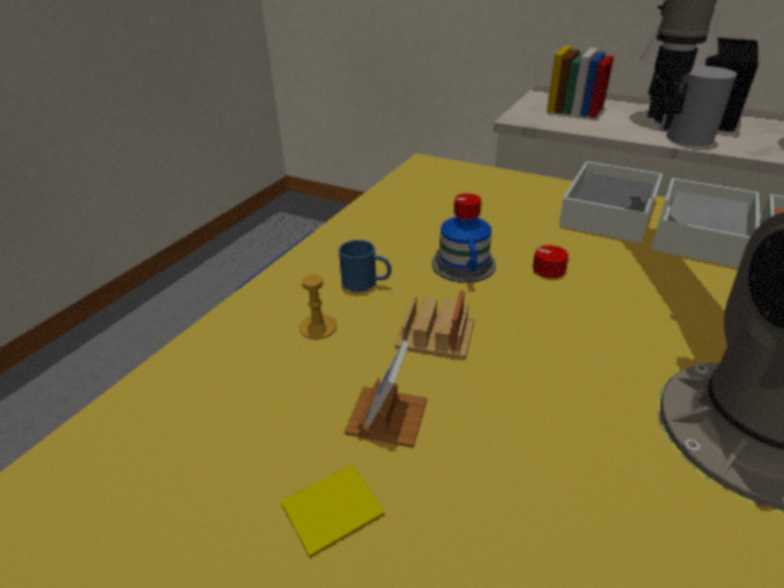

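The pictures show the flowered tile on its stand at scene (455,293) and the yellow look-alike flat at (540,325). One red cap sits on the jug at scene (221,260), side (467,206). A second red cap lies on the table at side (550,262). First I'll make rough fits from the outlines, then move the wrist camera over the rack.

```bash
cat > h.py <<'E'
from workcell import robot
import cv2,numpy as np
from scipy.optimize import minimize
from scipy.spatial.transform import Rotation as R
def proj(d,P):
    p=(np.asarray(P)-d['position'])@np.asarray(d['rotation']); q=np.c_[p[:,0],-p[:,1],-p[:,2]]@np.asarray(d['K']).T
    return q[:,:2]/q[:,2:]
def ray_z(d,uv,z):
    v=np.linalg.inv(d['K'])@np.r_[uv,1]; w=np.asarray(d['rotation'])@np.array([v[0],-v[1],-v[2]])
    return d['position']+w*(z-d['position'][2])/w[2]
def box(x0,x1,y0,y1,z0,z1): return np.array([[x,y,z] for x in (x0,x1) for y in (y0,y1) for z in (z0,z1)])
def T(x,y,a): return R.from_euler('z',a),np.array([x,y,0])
def place(P,q): r,t=T(*q); return r.apply(P)+t
def hullmask(d,P,s=2):
    m=np.zeros((420*s,560*s),np.uint8)
    h=cv2.convexHull(((proj(d,P)+.5)*s-.5).astype(np.float32)); cv2.fillConvexPoly(m,np.round(h*8).astype(np.int32),1,shift=3); return m
def cyl(r,z0,z1): a=np.linspace(0,6.283,33)[:-1]; return np.vstack([np.c_[r*np.cos(a),r*np.sin(a),0*a+z] for z in (z0,z1)])
# tile on easel, easel frame
c,s=np.cos(np.radians(22)),np.sin(np.radians(22))
Rt=np.array([[c,0,-s],[0,1,0],[s,0,c]])   # cols: x normal, y, z up slope
TILE=box(-.0045,.0045,-.045,.045,0,.11)@Rt.T+[0,0,.022]
def fit(P,views,q0,it=300):
    def cost(q):
        t=0
        for d,m in views:
            M=hullmask(d,place(P,q)); m2=cv2.resize(m.astype(np.uint8),None,fx=2,fy=2,interpolation=cv2.INTER_NEAREST)
            t+=1-(M&m2).sum()/max(1,(M|m2).sum())
        return t
    best=None
    for da in (-.3,0,.3):
        x0=np.array(q0)+[0,0,da]
        r=minimize(cost,x0,method='Nelder-Mead',options=dict(initial_simplex=np.vstack([x0]+[x0+e for e in np.diag([.02,.02,.2])]),maxfev=it,xatol=1e-4,fatol=1e-4))
        if best is None or r.fun<best.fun: best=r
    return best.x,best.fun
E
python3 - <<'E'
from h import *
D={c:robot.snapshot(c) for c in ('scene','side','wrist')}
w=D['wrist']; s=robot.state()
print('wrist rel', (np.array(w['position'])-s['tool_pos'])@s['tool_rot'], np.array(s['tool_rot']).T@w['rotation'], w['K'][0][0])
def get(c,t,near):
    for o in robot.outline_of(c,t):
        m=o['pixels']; v,u=np.nonzero(m); uv=proj(D[c],[near])[0]
        if np.hypot(u.mean()-uv[0],v.mean()-uv[1])<22: print(c,t,o['score'],u.min(),u.max(),v.min(),v.max()); return m
a=[(D[c],get(c,'tile',[.51,.24,.075])) for c in ('scene','side')]
for v in ([a[0]],a): 
    v=[x for x in v if x[1] is not None]
    if v: print('easel',fit(TILE,v,[.53,.235,0]))
a=[(D[c],m) for c in ('scene','side') if (m:=get(c,'cap',[.585,-.22,.15])) is not None]
print('cap/jug',fit(cyl(.028,.129,.163),a,[.585,-.22,0]) if a else None)
a=[(D[c],m) for c in ('scene','side') if (m:=get(c,'rack',[.55,.03,.03])) is not None]
for d,m in a: v,u=np.nonzero(m); print(np.c_[u,v][cv2.convexHull(np.c_[u,v].astype(np.int32),returnPoints=False).ravel()][::4].tolist())
print('rack',fit(box(-.065,.065,-.055,.055,0,.05),a,[.55,.03,0]) if a else None)
E
```

```text
wrist rel [ 7.79459373e-02  7.51231127e-05 -1.41841373e-01] [[-1.05240339e-03  9.51189185e-01  3.08606590e-01]
 [ 9.99998565e-01  5.91377776e-04  1.58742473e-03]
 [ 1.32743816e-03  3.08607817e-01 -9.51188442e-01]] 306.8905983841405
scene tile 0.95 308 341 191 228
side tile 0.64 260 290 243 303
easel (array([0.54007997, 0.23392688, 0.16526262]), np.float64(0.06625791139240511))
easel (array([0.53977971, 0.23617207, 0.23572821]), np.float64(0.15708033345964378))
scene cap 0.55 146 168 175 195
side cap 0.81 323 342 137 155
cap/jug (array([ 0.58392063, -0.23635308,  0.01801638]), np.float64(0.15800359830905875))
scene rack 0.81 232 269 206 239
side rack 0.98 282 337 212 255
[[269, 236], [232, 238], [266, 208]]
[[337, 233], [293, 250], [283, 241], [295, 213], [333, 218]]
rack (array([0.53489983, 0.01417763, 0.25874276]), np.float64(0.5042482964187289))
```

move_arm(slide=[[240,715,120],[240,715,120],[240,715,120],[240,715,120],[240,715,120],[240,715,120],[240,715,120],[240,715,120],[240,715,120],[240,715,120],[240,715,120],[240,715,120],[240,715,120],[240,715,120],[240,715,120],[240,715,120],[240,715,120],[240,715,120],[240,715,120],[240,715,120]], angular=[[0,0,1.3],[0,0,1.3],[0,0,1.3],[0,0,1.3],[0,0,1.3],[0,0,1.3],[0,0,1.3],[0,0,1.3],[0,0,1.3],[0,0,1.3],[0,0,1.3],[0,0,1.3],[0,0,1.3],[0,0,1.3],[0,0,1.3],[0,0,1.3],[0,0,1.3],[0,0,1.3],[0,0,1.3],[0,0,1.3]], hand=[0.6,0.6,0.6,0.6,0.6,0.6,0.6,0.6,0.6,0.6,0.6,0.6,0.6,0.6,0.6,0.6,0.6,0.6,0.6,0.6], force=40)

```text
time: 3.02
tool_pos: [0.5186, 0.1044, 0.3519]
tool_rot: [[-0.159, 0.987, 0.001], [0.987, 0.159, 0.002], [0.002, 0.001, -1.0]]
contact_force: [-0.8, -0.1, -0.9]
grip_width: 0.0512
grip_force: 0.0
```

```bash
python3 - <<'E'
from h import *
import pickle
d=robot.snapshot('wrist'); pickle.dump(d,open('w1.pkl','wb'))
im=d['image'][:,:,::-1].copy(); cv2.imwrite('pics/w1.png',cv2.resize(im,(784,588),interpolation=cv2.INTER_CUBIC))
for t in ['tile','easel','rack','tile2_center','jug','cap']:
    for r in robot.search_frame('wrist',t): print(t,round(r['score'],2),np.round(r['xyz'],3))
E
```

```text
tile 0.85 [0.514 0.234 0.098]
rack 0.62 [0.536 0.031 0.047]
tile2_center 0.9 [0.497 0.015 0.084]
jug 0.94 [ 0.57  -0.187  0.055]
cap 0.62 [0.53  0.237 0.006]
```

View pics/w1.png

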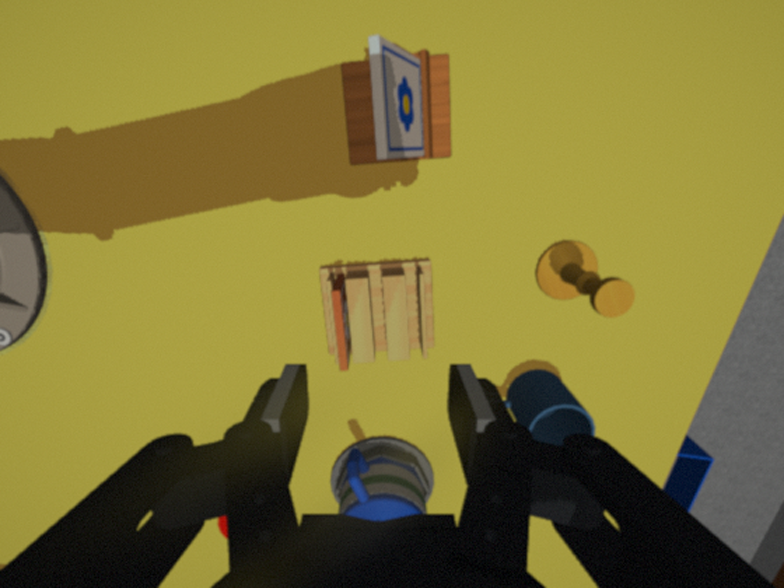

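The wrist view shows the flowered tile with its top edge running from (372,38) to (381,160) and its flowered face to the right. The rack spans (320–435, 259–370), with the terracotta tile in its left slot and the two right-hand slots empty. The yellow tile is out of view. I'll confirm with an enlarged crop and fit the poses.

```bash
python3 - <<'E'
from h import *
import pickle
d=pickle.load(open('w1.pkl','rb'))
a=robot.snapshot('wrist')
im=a['image'][:,:,::-1].copy()
def om(t,near):
    for o in robot.outline_of('wrist',t):
        m=o['pixels']; v,u=np.nonzero(m); uv=proj(a,[near])[0]
        if np.hypot(u.mean()-uv[0],v.mean()-uv[1])<30: return m
m=om('tile',[.514,.234,.08]); q,f=fit(TILE,[(a,m)],[.54,.235,.16]); print('easel wrist',q,f)
ds=robot.snapshot('scene'); ms=None
for o in robot.outline_of('scene','tile'):
    v,u=np.nonzero(o['pixels'])
    if abs(u.mean()-325)<20: ms=o['pixels']
if ms is not None: print('easel both',fit(TILE,[(a,m),(ds,ms)],[.54,.235,.16]))
# rack: hull of mask
mr=om('rack',[.54,.03,.045]); mt=om('tile2_center',[.497,.015,.08])
def hull(m): v,u=np.nonzero(m); h=cv2.convexHull(np.c_[u,v].astype(np.int32)); z=np.zeros(m.shape,np.uint8); cv2.fillConvexPoly(z,h,1); return z
RB=box(-.065,.065,-.055,.055,0,.05)
qr,f=fit(RB,[(a,hull(mr))],[.54,.03,.1]); print('rack',qr,f)
if mt is not None:
    q2,f=fit(box(-.0045,.0045,-.045,.045,.012,.082),[(a,mt)],[.498,.015,.1]);print('tile2',q2,f)
S=5;x0,y0=220,15
crop=cv2.resize(im[y0:y0+110+145,x0:x0+110],None,fx=S,fy=S,interpolation=cv2.INTER_CUBIC)
def dr(P,col):
    uv=(proj(a,P)-[x0,y0]+.5)*S
    for i in range(8):
        for j in (1,2,4):
            if not i&j: cv2.line(crop,tuple(uv[i].astype(int)),tuple(uv[i|j].astype(int)),col,1)
dr(place(TILE,q),(255,0,255)); dr(place(RB,qr),(255,0,255))
for xs in (-.04,0,.04): dr(place(box(xs-.0075,xs+.0075,-.05,.05,.012,.05),qr),(0,255,0))
A=crop[:125*S];B=crop[-130*S:]
out=np.hstack([cv2.resize(A,(400,455)),cv2.resize(B,(400,473))[:455]]); cv2.imwrite('pics/c1.png',out)
E
```

```text
easel wrist [0.53785253 0.23629696 0.24188271] 0.034149164875144744
rack [0.53088617 0.01635614 0.26734512] 0.13127549419516782
tile2 [0.49285594 0.00825405 0.22143289] 0.11711711711711714
```

View pics/c1.png

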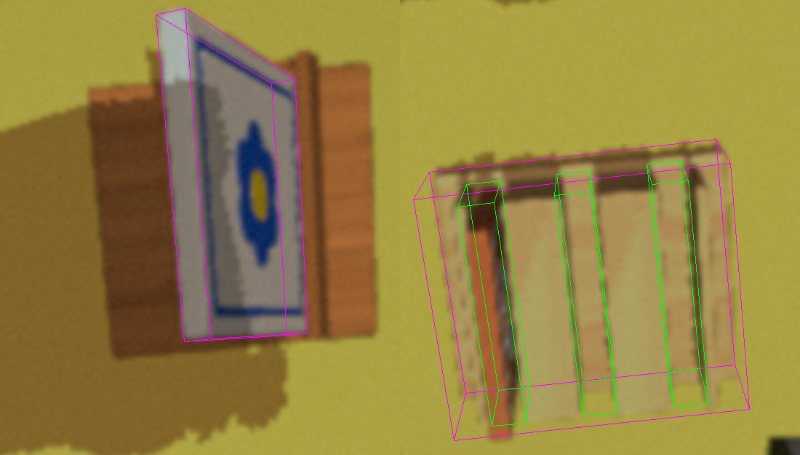

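The crop confirms the blue-flowered white tile, and its outline fit is tight (4% mismatch). The rack fit is a few mm rough, so I'll refine it later. Now I'll work out the grasp moves.

```bash
cat >> h.py <<'E'
def cmd(pos,Rm,frm=None):
    s=robot.state(); p0,R0=(s['tool_pos'],s['tool_rot'])
    w=R.from_matrix(np.array(Rm)@np.array(R0).T).as_rotvec(); return np.round((np.array(pos)-p0)*1000,1),np.round(w,4)
def tool(y,z): y=np.array(y)/np.linalg.norm(y);z=np.array(z)/np.linalg.norm(z); return np.c_[np.cross(y,z),y,z]
E
python3 - <<'E'
from h import *
q=[.538,.236,.242]; Q=R.from_euler('z',q[2]).as_matrix(); M=Q@Rt
o=np.array([q[0],q[1],.022]); Rm=tool(M[:,0],-M[:,2])
for s in (.18,.0715): print(s, o+M[:,2]*s, *cmd(o+M[:,2]*s,Rm))
print(M[:,2])
E
```

```text
0.18 [0.47253566 0.21984094 0.18889309] [ -45.6  120.  -162.5] [ 0.0755 -0.3766  0.0873]
0.0715 [0.51199611 0.22958126 0.08829365] [  -6.2  129.8 -263.1] [ 0.0755 -0.3766  0.0873]
[-0.36369079 -0.08977253  0.92718385]
```

move_arm(slide=[[-46,120,-162],[-46,120,-162],[-46,120,-162],[-46,120,-162],[-46,120,-162],[-46,120,-162],[-46,120,-162]], angular=[[0.0755,-0.377,0.087],[0.0755,-0.377,0.087],[0.0755,-0.377,0.087],[0.0755,-0.377,0.087],[0.0755,-0.377,0.087],[0.0755,-0.377,0.087],[0.0755,-0.377,0.087]], hand=[0.6,0.6,0.6,0.6,0.6,0.6,0.6])

```text
time: 4.25
tool_pos: [0.4692, 0.2219, 0.186]
tool_rot: [[-0.242, 0.901, 0.36], [0.97, 0.225, 0.091], [0.001, 0.371, -0.928]]
contact_force: [-1.6, -1.4, -0.9]
grip_width: 0.0512
grip_force: 0.0
```

```bash
python3 - <<'E'
from h import *
s=robot.state(); print(s['tool_pos'],s['contact_force'])
a=robot.snapshot('wrist')
for o in robot.outline_of('wrist','tile')[:2]:
    m=o['pixels']; print(o['score'],m.sum())
    q,f=fit(TILE,[(a,m)],[.538,.236,.24]); print(q,f)
q=[.538,.236,.242]; im=a['image'][:,:,::-1].copy()
uv=proj(a,place(TILE,q)).astype(int)
for i in range(8):
    for j in (1,2,4):
        if not i&j: cv2.line(im,tuple(map(int,uv[i])),tuple(map(int,uv[i|j])),(255,0,255),1)
cv2.imwrite('pics/w2.png',im)
E
```

```text
[0.46922945 0.22190556 0.18600177] [-1.57605611 -1.35952992 -0.94217861]
0.74 6806
[ 0.538  0.236 -0.06 ] 1.0
0.71 1691
[0.53705687 0.23645091 0.23042005] 0.05719212530536
```

View pics/w2.png

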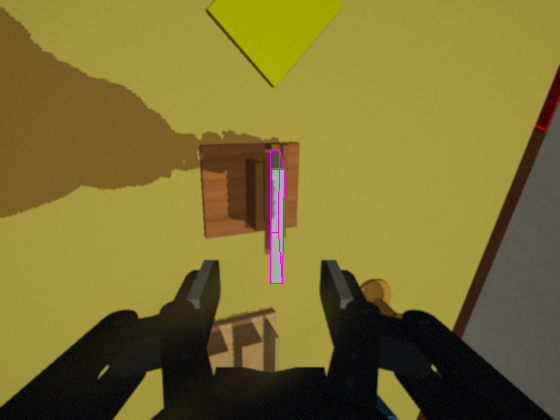

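The wrist view shows the tile edge-on at (277,150–283), with the overlay matching it. It is centred between the fingers at (205,290) and (345,290), and the yellow look-alike is off at (275,40). Next: descend along the slope, then check.

move_arm(slide=[[8,2,-20],[16,4,-40],[24,6,-60],[32,8,-80],[39.5,9.5,-100.5],[39.5,9.5,-100.5],[39.5,9.5,-100.5]], angular=[[0,0,0],[0,0,0],[0,0,0],[0,0,0],[0,0,0],[0,0,0],[0,0,0]], hand=[0.6,0.6,0.6,0.6,0.6,0.6,0.6])

```text
time: 4.93
tool_pos: [0.5121, 0.229, 0.0891]
tool_rot: [[-0.239, 0.9, 0.363], [0.971, 0.222, 0.089], [-0.001, 0.374, -0.927]]
contact_force: [-1.8, -0.1, 0.1]
grip_width: 0.0511
grip_force: 0.0
```

move_arm(slide=[[0,0,0],[0,0,0],[0,0,0],[0,0,0],[0,0,0],[0,0,0],[0,0,0]], angular=[[0,0,0],[0,0,0],[0,0,0],[0,0,0],[0,0,0],[0,0,0],[0,0,0]], hand=[0,0,0,0,0,0,0], force=50)

```text
time: 5.52
tool_pos: [0.5126, 0.2295, 0.0904]
tool_rot: [[-0.239, 0.899, 0.366], [0.971, 0.221, 0.09], [-0.0, 0.377, -0.926]]
contact_force: [-3.8, -2.8, 13.2]
grip_width: 0.0085
grip_force: 49.6
```

move_arm(slide=[[-6,-1.5,16],[-14,-3.5,36],[-25,-6,64],[-38,-9,97],[-51,-12.5,130],[-51,-12.5,130],[18,-110,172],[18,-110,172],[18,-110,172],[18,-110,172],[18,-110,172],[18,-110,172]], angular=[[0,0,0],[0,0,0],[0,0,0],[0,0,0],[0,0,0],[0,0,0],[-0.092,0.373,0],[-0.092,0.373,0],[-0.092,0.373,0],[-0.092,0.373,0],[-0.092,0.373,0],[-0.092,0.373,0]], hand=[0,0,0,0,0,0,0,0,0,0,0,0])

```text
time: 6.52
tool_pos: [0.5303, 0.1189, 0.2605]
tool_rot: [[-0.238, 0.971, -0.001], [0.971, 0.238, 0.001], [0.001, -0.0, -1.0]]
contact_force: [-0.8, -0.4, -2.0]
grip_width: 0.0085
grip_force: 50.7
```

```bash
python3 - <<'E'
from h import *
import pickle
s=robot.state(); print(s['tool_pos'],s['tool_rot'],s['grip_force'])
a=robot.snapshot('wrist'); im=a['image'][:,:,::-1].copy()
out=[r['pixels'] for r in robot.outline_of('wrist','rack')]
pickle.dump((a,out),open('w3.pkl','wb'))
for r in robot.search_frame('wrist','rack'): print(r['score'],r['xyz'])
print([np.array([np.nonzero(m)[1].mean(),np.nonzero(m)[0].mean(),m.sum()]).round() for m in out])
qr=[.531,.0165,.25]
def dr(P,col):
    uv=proj(a,P)*1.4
    for i in range(8):
        for j in (1,2,4):
            if not i&j: cv2.line(im,tuple(map(int,uv[i])),tuple(map(int,uv[i|j])),col,1)
im=cv2.resize(im,(784,588),interpolation=cv2.INTER_CUBIC)
dr(place(box(-.065,.065,-.055,.055,0,.05),qr),(255,0,255))
for xs in (0,.04): dr(place(box(xs-.0075,xs+.0075,-.05,.05,.05,.05),qr),(0,255,0))
cv2.imwrite('pics/w3.png',im)
E
```

```text
[0.53025604 0.1188722  0.26045066] [[-2.38021422e-01  9.71259703e-01 -6.26256438e-04]
 [ 9.71259406e-01  2.38021904e-01  8.59416519e-04]
 [ 9.83779383e-04 -4.03697914e-04 -9.99999435e-01]] 50.660719871520996
0.98 [0.5118, 0.0468, 0.013]
[array([ 252.,  235., 3224.])]
```

View pics/w3.png

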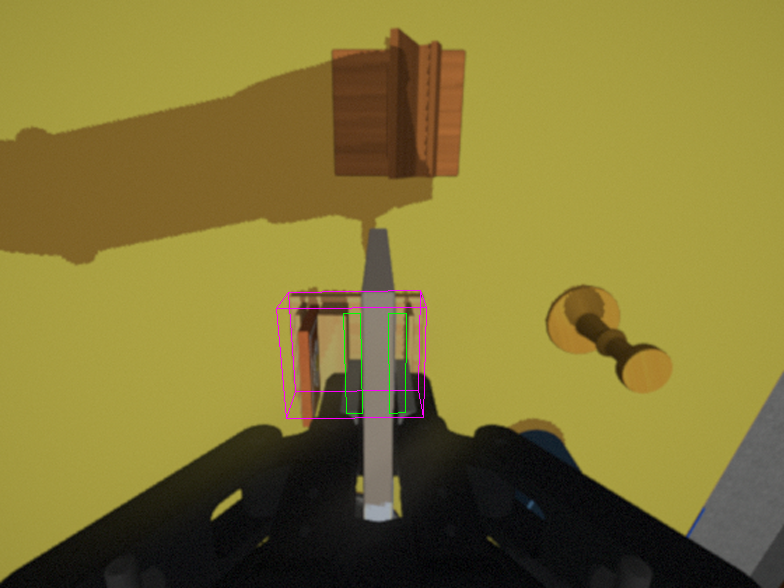

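The tile hangs squarely at (377,230–520), and the rack is partly hidden behind it. To locate the slots I'll rectify the earlier unobstructed picture to the plane of the slot-wall tops.

```bash
python3 - <<'E'
from h import *
import pickle
a=pickle.load(open('w1.pkl','rb')); q=[.531,.0165,.242]; S=5
def warp(z):
    src=[];dst=[]
    for X,Y in ((-.075,-.06),(.075,-.06),(.075,.06),(-.075,.06)):
        dst.append([(X+.075)*1000*S,(.06-Y)*1000*S]); src.append(proj(a,place([[X,Y,z]],q))[0])
    return cv2.warpPerspective(a['image'][:,:,::-1].copy(),cv2.getPerspectiveTransform(np.float32(src),np.float32(dst)),(150*S,120*S),flags=cv2.INTER_CUBIC)
w=warp(.05)
for i in range(0,150,5): cv2.line(w,(i*S,0),(i*S,12 if (i-75)%10==0 else 6),(0,0,0),1)
for i in range(0,120,10): cv2.line(w,(0,i*S),(10,i*S),(0,0,0),1)
for x in (-32.5,-7.5,7.5,32.5):
    for y in range(0,600,40): cv2.line(w,(int((x+75)*S),y),(int((x+75)*S),y+5),(0,255,0),1)
cv2.imwrite('pics/r1.png',w)
g=cv2.cvtColor(warp(.05),cv2.COLOR_BGR2GRAY).astype(float)
for y0 in (25,-5,-35):
    r0=int((60-y0)*S); p=g[r0-40:r0+40].mean(0); print(y0,p[::10].astype(int).tolist())
E
```

```text
25 [154, 153, 153, 153, 153, 153, 153, 154, 146, 136, 144, 143, 143, 142, 116, 107, 107, 109, 97, 71, 52, 61, 116, 143, 144, 144, 146, 149, 151, 152, 152, 150, 149, 149, 120, 116, 144, 146, 145, 146, 145, 125, 129, 144, 144, 144, 147, 149, 152, 152, 151, 150, 149, 150, 140, 141, 144, 145, 145, 135, 92, 73, 132, 150, 137, 140, 144, 142, 137, 150, 153, 153, 153, 153, 153]
-5 [154, 153, 153, 154, 154, 154, 153, 153, 144, 141, 148, 145, 144, 137, 115, 108, 109, 110, 96, 83, 82, 82, 132, 154, 154, 155, 156, 156, 155, 153, 152, 150, 150, 148, 115, 123, 146, 147, 146, 146, 144, 127, 140, 153, 155, 155, 155, 155, 155, 153, 151, 150, 149, 149, 139, 141, 145, 144, 143, 133, 92, 84, 138, 148, 139, 141, 144, 142, 136, 150, 154, 153, 153, 152, 153]
-35 [153, 153, 153, 152, 153, 153, 153, 152, 143, 139, 141, 138, 142, 132, 114, 109, 111, 111, 96, 76, 76, 108, 145, 154, 155, 155, 155, 154, 154, 152, 151, 150, 151, 145, 117, 131, 143, 143, 143, 143, 142, 136, 146, 153, 155, 155, 155, 155, 153, 152, 151, 149, 150, 148, 139, 142, 144, 144, 145, 141, 110, 95, 139, 146, 143, 143, 145, 143, 145, 151, 152, 152, 152, 153, 152]
```

View pics/r1.png

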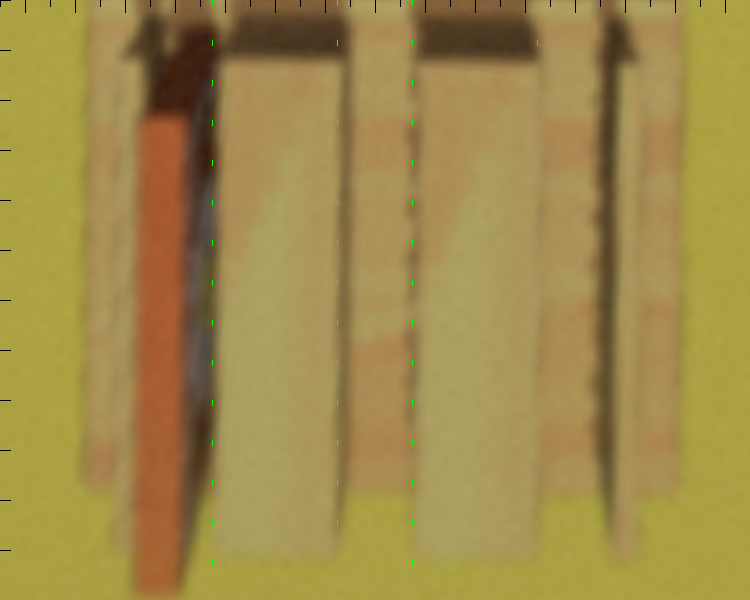

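The rectified picture is clear. The blocks span px 217–343 and 415–540, so the slots sit about 0.7 mm to +x of my fit and the yaw is about 0.236. The rack is also about 1.5 mm to −y. I'll check for tile-in-hand bias in the picture with the held tile.

```bash
python3 - <<'E'
from h import *
import pickle
a,_=pickle.load(open('w3.pkl','rb')); s=robot.state(); p=np.array(s['tool_pos']);Rm=np.array(s['tool_rot'])
# tile in tool frame: x=tile y, y=tile normal, z down; lower edge .073 ahead
for nm,P in (('low +y corner',[[.045,-.0045,.073],[.045,.0045,.073]]),('top +y corner',[[.045,-.0045,-.037],[.045,.0045,-.037]])):
    print(nm,proj(a,p+np.array(P)@Rm.T).round(1).tolist())
g=cv2.cvtColor(a['image'],cv2.COLOR_RGB2GRAY).astype(int)
for r in (170,180,200,206,215,300,340): print(r,g[r,252:290].tolist())
q=[.532,.0152,.236]; y=[np.cos(q[2]),np.sin(q[2]),0]; t=tool(y,[0,0,-1])
P=place([[.04,0,0]],q)[0]
for z in (.142,.0845): print(z,*cmd([P[0],P[1],z],t))
E
```

```text
low +y corner [[263.1, 161.9], [276.0, 161.9]]
top +y corner [[256.3, 207.9], [281.5, 207.8]]
170 [153, 157, 156, 156, 154, 147, 129, 111, 103, 104, 96, 83, 81, 82, 82, 83, 82, 81, 83, 84, 84, 81, 81, 80, 91, 122, 149, 155, 157, 154, 156, 156, 156, 154, 155, 155, 154, 154]
180 [156, 156, 155, 156, 154, 155, 155, 151, 127, 97, 82, 81, 82, 84, 82, 84, 81, 82, 83, 82, 83, 82, 80, 82, 82, 86, 117, 143, 154, 156, 157, 154, 155, 155, 158, 155, 155, 154]
200 [156, 155, 155, 155, 157, 156, 149, 108, 80, 81, 81, 82, 82, 83, 82, 81, 82, 83, 82, 80, 84, 82, 82, 80, 84, 83, 83, 82, 98, 140, 155, 154, 153, 155, 155, 155, 156, 155]
206 [156, 155, 157, 154, 156, 146, 110, 81, 81, 83, 82, 82, 83, 83, 82, 81, 82, 82, 82, 82, 83, 81, 82, 83, 83, 83, 83, 83, 84, 106, 142, 155, 157, 154, 155, 154, 150, 152]
215 [153, 154, 154, 151, 149, 132, 112, 118, 128, 131, 132, 132, 132, 131, 130, 130, 133, 132, 133, 132, 130, 130, 133, 131, 130, 131, 131, 133, 125, 118, 128, 146, 153, 155, 154, 148, 128, 107]
300 [47, 78, 88, 69, 43, 31, 39, 73, 109, 126, 130, 129, 130, 129, 131, 133, 130, 130, 130, 129, 129, 131, 130, 128, 131, 130, 130, 119, 84, 44, 25, 32, 60, 85, 83, 55, 33, 20]
340 [21, 19, 42, 76, 102, 105, 102, 86, 106, 121, 125, 126, 123, 123, 122, 123, 124, 121, 119, 124, 123, 121, 123, 123, 123, 125, 120, 112, 87, 94, 102, 104, 79, 48, 31, 28, 33, 32]
0.142 [  42.2  -95.6 -118.7] [ 0.0004  0.0004 -0.0075]
0.0845 [  42.2  -95.6 -176.2] [ 0.0004  0.0004 -0.0075]
```

move_arm(slide=[[28,-64,-50],[42,-95.5,-90],[42,-95.5,-118],[42,-95.5,-118],[42,-95.5,-118],[42,-95.5,-118]], angular=[[0,0,0],[0,0,0],[0,0,-0.007],[0,0,-0.007],[0,0,-0.007],[0,0,-0.007]], hand=[0,0,0,0,0,0])

```text
time: 7.17
tool_pos: [0.5703, 0.0238, 0.1416]
tool_rot: [[-0.233, 0.973, -0.002], [0.973, 0.233, -0.0], [0.001, -0.002, -1.0]]
contact_force: [0.4, 0.5, -1.7]
grip_width: 0.0084
grip_force: 50.6
```

Tile bottom is about 18 mm above the wall tops. I'll lower it a little way into the slot and watch the force.

move_arm(slide=[[0.5,1,-10],[0.5,1,-18],[0.5,1,-24],[0.5,1,-30],[0.5,1,-30]], angular=[[0,0,0],[0,0,0],[0,0,0],[0,0,0],[0,0,0]], hand=[0,0,0,0,0])

```text
time: 7.58
tool_pos: [0.5716, 0.0253, 0.1118]
tool_rot: [[-0.234, 0.972, -0.001], [0.972, 0.234, -0.0], [0.0, -0.001, -1.0]]
contact_force: [-1.1, 0.0, -2.5]
grip_width: 0.0082
grip_force: 50.6
```

move_arm(slide=[[0,0,-8],[0,0,-15],[0,0,-20],[0,0,-23],[0,0,-25],[0,0,-25]], angular=[[0,0,0],[0,0,0],[0,0,0],[0,0,0],[0,0,0],[0,0,0]], hand=[0,0,0,0,0,0])

```text
time: 8.08
tool_pos: [0.572, 0.025, 0.0873]
tool_rot: [[-0.233, 0.973, -0.0], [0.973, 0.233, 0.0], [0.0, -0.0, -1.0]]
contact_force: [-0.0, -0.8, -2.3]
grip_width: 0.0085
grip_force: 50.7
```

move_arm(slide=[[0,0,-1],[0,0,-2],[0,0,-3],[0,0,-4],[0,0,-4]], angular=[[0,0,0],[0,0,0],[0,0,0],[0,0,0],[0,0,0]], hand=[0,0,0,0,0])

```text
time: 8.5
tool_pos: [0.5732, 0.025, 0.0857]
tool_rot: [[-0.233, 0.973, 0.002], [0.973, 0.233, -0.001], [-0.001, 0.002, -1.0]]
contact_force: [-7.2, -1.4, 27.6]
grip_width: 0.0082
grip_force: 55.0
```

On the floor (27 N up). Ease off slightly and open.

move_arm(slide=[[0,0,2],[0,0,2.5],[0,0,2.5],[0,0,2.5],[0,0,2.5],[0,0,2.5]], angular=[[0,0,0],[0,0,0],[0,0,0],[0,0,0],[0,0,0],[0,0,0]], hand=[0,0,0.2,0.3,0.35,0.35])

```text
time: 9.0
tool_pos: [0.5721, 0.025, 0.0862]
tool_rot: [[-0.233, 0.973, 0.0], [0.973, 0.233, 0.0], [0.0, 0.0, -1.0]]
contact_force: [0.1, -0.2, 1.0]
grip_width: 0.0299
grip_force: 0.0
```

move_arm(slide=[[0,0,15],[0,0,40],[0,0,80],[0,0,120],[0,0,160],[0,-20,200],[5,-50,215],[5,-80,215],[5,-80,215],[5,-80,215]], angular=[[0,0,0],[0,0,0],[0,0,0],[0,0,0],[0,0,0],[0,0,0],[0,0,0],[0,0,0],[0,0,0],[0,0,0]], hand=[0.35,0.35,0.35,0.35,0.35,1,1,1,1,1])

```text
time: 9.83
tool_pos: [0.577, -0.0569, 0.3012]
tool_rot: [[-0.23, 0.973, 0.0], [0.973, 0.23, -0.0], [-0.0, -0.0, -1.0]]
contact_force: [0.1, 1.2, 0.2]
grip_width: 0.085
grip_force: 0.0
```

```bash
python3 - <<'E'
from h import *
s=robot.state(); print(s['time'],s['tool_pos'],np.round(s['joint_positions'],1))
D={c:robot.snapshot(c) for c in ('wrist','scene','side')}
qs=[]
for c in D:
    for t in ('cap','jug','tile'):
        for r in robot.search_frame(c,t): print(c,t,round(r['score'],2),np.round(r['xyz'],3))
    for o in robot.outline_of(c,'cap'):
        v,u=np.nonzero(o['pixels']); 
        if np.hypot(*(np.r_[u.mean(),v.mean()]-proj(D[c],[[.583,-.23,.148]])[0]))<40: qs.append((D[c],o['pixels'],c)); print(c,o['score'],u.min(),u.max(),v.min(),v.max())
P=cyl(.028,.129,.163)
for k in qs: print(k[2],fit(P,[k[:2]],[.583,-.23,0]))
print('all',fit(P,[k[:2] for k in qs],[.583,-.23,0]))
im=D['wrist']['image'][:,:,::-1]; sc=D['scene']['image'][:,:,::-1][150:270,120:260]
cv2.imwrite('pics/w4.png',np.hstack([cv2.resize(im,(448,336)),cv2.resize(sc,(350,300),interpolation=cv2.INTER_CUBIC)[:336] if 0 else cv2.copyMakeBorder(cv2.resize(sc,(350,300),interpolation=cv2.INTER_CUBIC),0,36,0,0,cv2.BORDER_CONSTANT)]))
E
```

```text
9.8333 [ 0.57702803 -0.05694761  0.30118068] [ 29.8  15.8 -37.1  97.9  10.1  69.7   3.6]
wrist cap 0.69 [ 0.581 -0.223  0.163]
wrist cap 0.58 [ 0.394 -0.28   0.044]
wrist jug 0.91 [ 0.572 -0.2    0.093]
wrist tile 0.67 [0.572 0.032 0.12 ]
scene cap 0.8 [ 0.596 -0.235  0.159]
scene cap 0.71 [0.577 0.02  0.094]
scene cap 0.63 [ 0.403 -0.272  0.038]
scene jug 0.62 [ 0.622 -0.215  0.055]
scene jug 0.2 [0.537 0.235 0.027]
scene tile 0.97 [0.512 0.413 0.006]
scene tile 0.75 [0.58  0.025 0.09 ]
scene 0.65 147 167 175 195
scene 0.65 168 174 180 191
side cap 0.79 [ 0.577 -0.22   0.159]
side cap 0.62 [ 0.402 -0.283  0.039]
side jug 0.91 [ 0.564 -0.191  0.063]
side tile 0.83 [0.504 0.42  0.008]
side tile 0.57 [0.57  0.051 0.09 ]
side 0.65 322 343 137 155
scene (array([ 0.5841582 , -0.23663851,  0.20881176]), np.float64(0.05040957781978572))
scene (array([ 0.55639093, -0.19400339,  0.08821384]), np.float64(0.8231023102310231))
side (array([ 0.58130887, -0.23682944,  0.52696078]), np.float64(0.07118175535590876))
all (array([ 0.58179719, -0.2375691 ,  0.1758289 ]), np.float64(1.137825528619524))
```

View pics/w4.png

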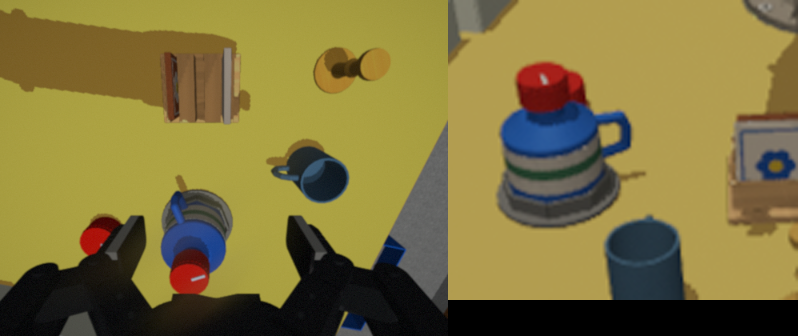

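The flowered tile now stands in the rack's right slot (wrist view at 230,85) and the terracotta tile is untouched. There are two red caps: one on the jug at wrist (190,278), scene crop (543,85), and a bigger one on the table at wrist (98,237). The jug's cap is the smaller one and sits on the neck at z≈0.16, so it is the one meant. Moving above it.

move_arm(slide=[[6,-35,0],[6,-70,0],[6,-110,-20],[6,-150,-50],[6,-180,-80],[6,-180,-100],[6,-180,-100],[6,-180,-100]], angular=[[0,0,0],[0,0,0],[0,0,0],[0,0,0],[0,0,0],[0,0,0],[0,0,0],[0,0,0]], hand=[1,1,1,1,1,1,1,1])

```text
time: 11.25
tool_pos: [0.5825, -0.2348, 0.2004]
tool_rot: [[-0.232, 0.973, -0.002], [0.973, 0.232, 0.002], [0.002, -0.002, -1.0]]
contact_force: [-0.0, 0.9, 1.7]
grip_width: 0.0855
grip_force: 0.0
```

```bash
python3 - <<'E'
from h import *
s=robot.state(); print(s['time'],s['tool_pos'],np.round(s['joint_positions'],1))
a=robot.snapshot('wrist'); im=a['image'].astype(int)
red=((im[:,:,0]>110)&(im[:,:,1]<70)&(im[:,:,2]<70)).astype(np.uint8)
n,l,st,ce=cv2.connectedComponentsWithStats(red)
for i in range(1,n):
    if st[i,4]>150: print(st[i],ce[i])
m=None
for o in robot.outline_of('wrist','cap'):
    v,u=np.nonzero(o['pixels']); print(o['score'],u.min(),u.max(),v.min(),v.max())
    if abs(u.mean()-282)<50 and m is None: m=o['pixels']
P=cyl(.028,.129,.163)
if m is not None: q,f=fit(P,[(a,m)],[.583,-.237,0]); print(q,f)
else: q=[.583,-.237,0]
v=cv2.resize(a['image'][:,:,::-1],(784,588))
for z in (.129,.163): cv2.polylines(v,[(proj(a,place(cyl(.028,z,z)[:32],q))*1.4).astype(np.int32)],True,(0,255,0),1)
cv2.imwrite('pics/w5.png',v)
E
```

```text
11.25 [ 0.58253547 -0.23477393  0.20037953] [ 40.   24.7 -31.3  98.4  14.3  61.   17.5]
[  54  184   69   65 3240] [ 87.28703704 216.4404321 ]
[ 224  205   85   78 4890] [265.22372188 243.49652352]
0.77 222 308 191 283
0.69 53 138 176 250
[ 0.5785747  -0.23637069 -0.25021426] 0.031079378412431802
```

View pics/w5.png

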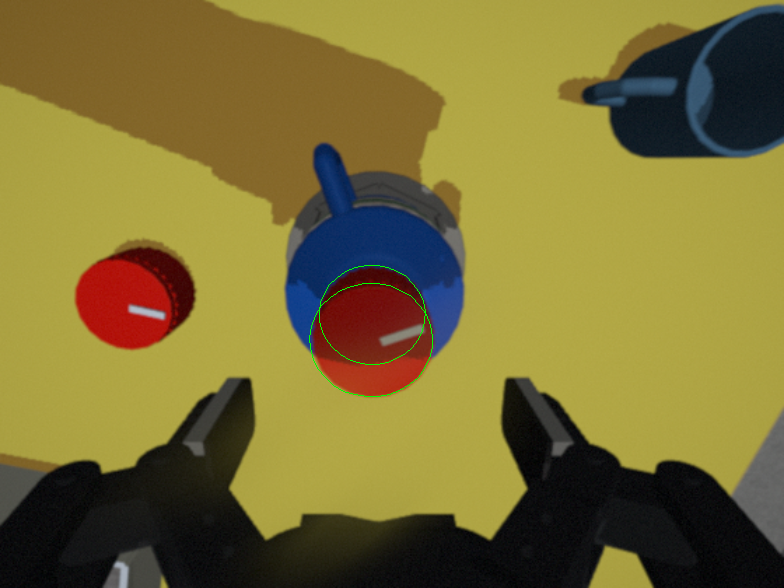

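The wrist view shows the jug cap at (372,335), fitted at (0.5786, −0.2364), with its white mark pointing right and slightly up. The larger table cap is at (128,302). Lower and check.

move_arm(slide=[[-4,-1.5,-15],[-4,-1.5,-35],[-4,-1.5,-55],[-4,-1.5,-70],[-4,-1.5,-73],[-4,-1.5,-73],[-4,-1.5,-73]], angular=[[0,0,0],[0,0,0],[0,0,0],[0,0,0],[0,0,0],[0,0,0],[0,0,0]], hand=[1,1,1,1,1,1,1], force=60)

```text
time: 11.93
tool_pos: [0.5803, -0.236, 0.1302]
tool_rot: [[-0.234, 0.972, 0.002], [0.972, 0.234, -0.001], [-0.001, 0.002, -1.0]]
contact_force: [0.7, -0.6, 0.8]
grip_width: 0.0858
grip_force: 0.0
```

move_arm(slide=[[-1.5,0,-2],[-1.5,0,-2],[-1.5,0,-2],[-1.5,0,-2],[-1.5,0,-2],[-1.5,0,-2]], angular=[[0,0,0],[0,0,0],[0,0,0],[0,0,0],[0,0,0],[0,0,0]], hand=[0.55,0.5,0.5,0.5,0.5,0.5], force=60)

```text
time: 12.43
tool_pos: [0.5789, -0.2364, 0.1277]
tool_rot: [[-0.233, 0.972, 0.003], [0.972, 0.233, -0.001], [-0.001, 0.003, -1.0]]
contact_force: [2.9, 0.9, 5.4]
grip_width: 0.0553
grip_force: 62.3
```

move_arm(slide=[[0,0,-2],[0,0,-4],[0,0,-6],[0,0,-7],[0,0,-7]], angular=[[0,0,0],[0,0,0],[0,0,0],[0,0,0],[0,0,0]], hand=[0.5,0.5,0.5,0.5,0.5])

```text
time: 12.85
tool_pos: [0.579, -0.2365, 0.1212]
tool_rot: [[-0.233, 0.972, 0.003], [0.972, 0.233, -0.001], [-0.002, 0.003, -1.0]]
contact_force: [-1.2, 1.7, 14.1]
grip_width: 0.0554
grip_force: 62.6
```

move_arm(slide=[[0,0,0],[0,0,0],[0,0,0],[0,0,0],[0,0,0],[0,0,0],[0,0,0],[0,0,0],[0,0,0],[0,0,0],[0,0,0],[0,0,0],[0,0,0]], angular=[[0,0,0.09],[0,0,0.18],[0,0,0.27],[0,0,0.36],[0,0,0.45],[0,0,0.54],[0,0,0.63],[0,0,0.72],[0,0,0.81],[0,0,0.9],[0,0,0.98],[0,0,1.05],[0,0,1.05]], hand=[0.5,0.5,0.5,0.5,0.5,0.5,0.5,0.5,0.5,0.5,0.5,0.5,0.5])

```text
time: 13.93
tool_pos: [0.5792, -0.237, 0.1213]
tool_rot: [[-0.961, 0.278, 0.003], [0.278, 0.961, -0.001], [-0.004, -0.0, -1.0]]
contact_force: [0.3, -0.5, 15.2]
grip_width: 0.0555
grip_force: 62.8
```

move_arm(slide=[[0,0,4],[0,0,8],[0,0,13],[0,0,20],[0,0,30],[0,0,30]], angular=[[0,0,0],[0,0,0],[0,0,0],[0,0,0],[0,0,0],[0,0,0]], hand=[0.5,0.5,0.5,0.5,0.5,0.5])

```text
time: 14.43
tool_pos: [0.5786, -0.2365, 0.1512]
tool_rot: [[-0.959, 0.282, 0.002], [0.282, 0.959, -0.001], [-0.002, -0.0, -1.0]]
contact_force: [-0.5, -1.0, -0.3]
grip_width: 0.0549
grip_force: 65.5
```

move_arm(slide=[[0,0,20],[0,0,40],[0,0,55],[0,0,59],[0,0,60],[0,0,60],[0,0,60],[0,0,60]], angular=[[0,0,0],[0,0,0],[0,0,0],[0,0,0],[0,0,0],[0,0,0],[0,0,0],[0,0,0]], hand=[0.5,0.5,0.5,0.5,0.5,0.5,0.5,0.5])

```text
time: 15.1
tool_pos: [0.5772, -0.2364, 0.2083]
tool_rot: [[-0.959, 0.282, -0.001], [0.282, 0.959, 0.001], [0.001, 0.0, -1.0]]
contact_force: [-0.4, 0.1, -0.4]
grip_width: 0.0548
grip_force: 65.5
```

```bash
python3 - <<'E'
from h import *
s=robot.state(); print(s['time'],s['tool_pos'],s['grip_width'],s['grip_force'],np.abs(s['joint_velocities']).max())
D={c:robot.snapshot(c)['image'][:,:,::-1] for c in ('scene','side')}
for c in D:
    for t in ('cap','tile'):
        for r in robot.search_frame(c,t): print(c,t,round(r['score'],2),np.round(r['xyz'],3))
A=cv2.resize(D['scene'][110:290,110:310],(400,360),interpolation=cv2.INTER_CUBIC); B=cv2.resize(D['side'][90:270,210:410],(400,360),interpolation=cv2.INTER_CUBIC)
cv2.imwrite('pics/end.png',np.hstack([A,B]))
E
```

```text
15.1 [ 0.57718552 -0.23644377  0.20826803] 0.05481106187272896 65.48221768112853 0.22151168599857912
scene cap 0.89 [ 0.602 -0.241  0.234]
scene cap 0.68 [ 0.403 -0.28   0.038]
scene tile 0.93 [0.575 0.027 0.089]
scene tile 0.65 [0.514 0.412 0.006]
side cap 0.51 [ 0.564 -0.225  0.239]
side tile 0.76 [0.503 0.42  0.011]
side tile 0.66 [0.567 0.048 0.089]
```

View pics/end.png

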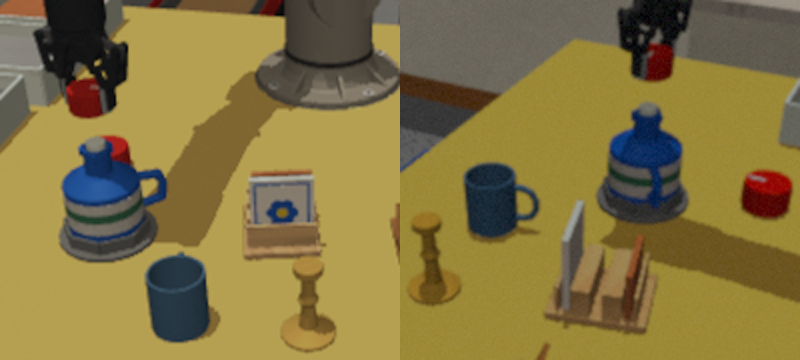

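The cap hangs level in the gripper at (90,97) and (655,62), clear above the open jug at (95,150) and (648,112). The flowered tile stands in the slot at (283,205), and nothing else has moved. Handing in.

```bash
python3 -c "
from workcell import robot
print(robot.hand_in())"
```

```text
the job is handed in; nothing more can be done
None
```

I've handed the job in; no pass/fail verdict came back. In the last pictures the blue-flowered tile stands released in the rack's +40 mm slot and the red cap is held level about 6 cm above the open jug, with nothing else visibly moved.

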